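# Put the serving stand back together on the coffee counter

## Robot

A 6-joint arm with a two-finger parallel gripper is mounted at the origin on the work surface. World frame = base frame: x ahead of the robot, y to its left, z up, the work surface at z = 0. Lengths are in m, angles in rad, forces in N, time in s.
With the tool pointing down it reaches from about 0.35 to 0.725 m from the base axis. Payload 6 kg.
Tool frame: the origin (TCP) lies at the very end of the fingers, on their centre line; the grasp point (between the pads) lies 19 mm behind it; z points along the fingers, y is the line along which they close (so a half turn about z gives the same grasp; the last joint's range is limited). The gripper opens to 85 mm and grips with 20 to 120 N. Pads are 22 mm wide; open, the fingers measure 114 mm over their backs; the gripper's body (76 mm by 85 mm) begins 54 mm behind the grasp point. The pads swing forward as they close: fully open they stand 13 mm farther back than shut.
Start: joints at [-0.993, 0.04, 0.085, 0, -1.615, -0.334], TCP at [0.145, -0.582, 0.231] pointing down, gripper open.
Joint ranges: [-2.56, 2.56], [-1.29, 2.01], [-1.08, 1.49], [-3.29, 1.98], [-2.81, -0.18], [-2.99, 2.99]. Speed limits (rad/s): [2.57, 2.57, 3.01, 3.14, 3.14, 3.14].

## Interface

Orientations are given as a rotation vector (axis times angle).
In Python, from cell import env, cams gives the robot as it stands.
- The arm moves only by the tool send_rows, never from a script. Its argument "plan" is text: rows parted by semicolons, each of 7 numbers parted by spaces: the shift along the world's x, y, z in cm, then the turn, a rotation vector about the world's x, y, z in degrees, then the closure in counts, from 0 (fully open) to 255 (shut). A call has exactly 8 rows; each row shifts and turns the commanded pose from where the row before left it; what a row does not reach is not made up. A row lasts 1/12 s, in which the tool goes at most 41.7 mm and 7.16 degrees, less where a joint would pass 70% of its speed; a pose out of reach is approached as far as the arm can. A call with a gripper value outside its range is refused whole. The fingers move at their own pace and stop on an object; "grip_force" is the grip in N (left out, the last holds). Time passes only in rows, so rows that do not move let the fingers close, or fill a call up. It gives the time, the measured TCP pose, the force, the opening and the grip force at its end, in the units of the state.
- env.get_obs(): the state, without advancing time (a new reading comes with each control period).
- cams.grab_frame(name): name is "scene" or "top" or "wrist"; returns a dict with "img" (480x640x3 uint8, blue, green, red), "camera_matrix" (3x3 intrinsics, pixels), "rvec" (rotation vector, rad) and "tvec" (3), from world to camera coordinates, as OpenCV has them. Camera axes: x right, y down, z forward; pixel columns grow to the right and rows downward; lengths in m; the calibration is good to about 2 mm. A picture is of the moment at which its call begins. There is no depth.
- env.sign_off(): hands the job in; it is judged then, once.
The state is a dict: "time_s": time; "qpos": joint angles; "qvel": joint speeds; "joint_torque": joint torques, N m; "eef_pos": TCP position; "orientation": TCP orientation; "force": force on the tool from outside, world axes, zero at the start; "ft_torque": the same for the moment, N m; "grip_width": finger opening in m; "grasp_force": force on a finger pad.
Only numpy, scipy, OpenCV 4.12 (cv2) and the standard library are available. Lean on these libraries where they do the work, as an engineer would, in place of code of your own. Each camera call takes 0.05 s, during which the arm holds its last target. There are 200 camera calls.

## Task

Build the two-tier serving stand on its slate foot: take the wooden knob off the post and set it aside, thread the wooden spacer tube down the post until it sits on the slate, then the tray over the post onto the spacer with its long sides in line with the long sides of the slate, and last put the knob back down the post until it rests on the tray. Lower every part down the post, do not let it drop; keep the foot where it stands and leave the mug, the jar and the paper cups alone.

Things in the scene. Friction and masses are not known exactly. Their poses are not given: they have to be found in the camera images.
- base: Foot of the stand: dark slate slab, 140 mm along its x, 190 mm along its y (the long sides), 20 mm thick, 1.8 kg, standing loose on the counter. A round steel post, 14 mm diameter, stands in its middle, tip 181 mm above the counter, the last 6 mm tapering to 8 mm. Origin: centre of the slab's underside; z up along the post; x roughly away from the robot.
- post_foot (a point): The point on the post's axis at the slab's upper face, 20 mm above the counter.
- post_tip (a point): Centre of the post's tip, 161 mm above the slab's upper face.
- spacer: Plain round oak tube, 44 mm outside diameter, 20 mm bore, 95 mm tall, 0.1 kg, standing upright on the counter; either end may go down. Origin: centre of its lower end; z up along its axis. Once home on the slab the post stands 66 mm out of it, too long for a gripper straight above: lean the tool about 45 degrees.
- spacer_mid (a point): Middle of the spacer on its axis, 47.5 mm from either end.
- tray: Oak tray, 0.28 kg, lying on the counter. Floor 96 mm (x) by 146 mm (y), 10 mm thick, 20 mm hole in its middle. Four flat walls 10 mm thick, leaning outward 30 degrees, 52 mm along the slope; over the rim 148 by 198 mm, 50 mm high. Origin: centre of the underside; x away from the robot, y along the long walls, z up. Home, its underside is 115 mm above the counter, the post 56 mm above its floor.
- tray_grip (a point): A place to hold the tray: in the long wall that faces the robot (at -x), half way along it, in the middle of its thickness, 40 mm up the slope, 37 mm above the tray's underside; the fingers close across the wall, the tool leaning back towards the robot 30 degrees as the wall does. The other walls can be held in the same way.
- knob: Turned oak knob, the stand's carrying handle, 0.09 kg, 92 mm tall: plain cylinder of 44 mm diameter for the lower 62 mm, then a neck (30 mm) and a head (42 mm). Blind bore, 20 mm diameter, 62 mm up from its underside. At the start it hangs loosely on the post's tip, underside 119 mm above the counter; it lifts off upward and stands by itself. Origin: centre of the underside; z up.
- mug: Bystander: white mug, 76 mm diameter, 80 mm tall, with a handle at its own +y reaching about 70 mm from its axis. Origin: centre of the underside.
- jar: Bystander: amber glass sugar jar with a steel lid, 68 mm diameter, 72 mm tall. Origin: centre of the underside.
- cups: Bystander: stack of paper cups upside down, 81 mm diameter at the foot, 136 mm tall. Origin: centre of the underside.
Mind the look-alikes: they are no part of the job. Leave any green look-alike of the spacer alone.

How it is judged:
On the way, in this order (a step that is already met when the one before it is completed fails the run):
1. the knob is off the post, its axis more than 60 mm from the post's (horizontal distance between knob and post_foot above 0.06 m), for 0.2 s.
2. the spacer is down the post, upright, its lower end on the slab (z of spacer_mid in the frame of base between 0.0645 and 0.071 m and horizontal distance between spacer_mid and post_foot below 0.006 m and angle between the z axis of spacer and the z axis of base, either way round below 0.06 rad), for 0.3 s.
3. the tray is over the post, level on the spacer and in line with the slab (all of step 2 and z of tray in the frame of base between 0.112 and 0.119 m and horizontal distance between tray and post_foot below 0.008 m and angle between tray's own z axis and vertical below 0.05 rad and angle between the y axis of tray and the y axis of base, either way round below 0.14 rad), for 0.3 s.
At the end, for the whole second after the job is handed in: At rest on the post: spacer on the slab (within 3 mm), upright within 3 deg; tray on the spacer (115 mm above the counter, -3/+4 mm), level within 3 deg, in line with the slab within 8 deg; knob on the tray floor (125 mm up, -3/+4 mm), upright within 4 deg (all of step 3 and z of knob in the frame of base between 0.122 and 0.129 m and horizontal distance between knob and post_foot below 0.009 m and angle between knob's own z axis and vertical below 0.07 rad and linear speed of each of spacer, tray, knob below 0.02 m/s); the robot touches nothing.
It fails at once if a part dropped down the post: spacer, tray or knob faster than 0.5 m/s while the post is in it ((horizontal distance between spacer and post_foot below 0.012 m and z of spacer in the frame of base below 0.17 m and linear speed of spacer above 0.5 m/s) or (horizontal distance between tray and post_foot below 0.012 m and z of tray in the frame of base below 0.17 m and linear speed of tray above 0.5 m/s) or (horizontal distance between each of spacer_mid, knob and post_foot below 0.012 m and z of knob in the frame of base below 0.17 m and linear speed of knob above 0.5 m/s)).
It fails at once if the foot of the stand shifted more than 25 mm or tipped (distance of base from where it was at the start of the episode above 0.025 m or angle between base's own z axis and vertical above 0.1 rad).
It fails at once if the mug, the jar or the cups moved more than 20 mm or tipped (distance of any of mug, jar, cups from where it was at the start of the episode above 0.02 m or angle between any of mug, jar, cups's own z axis and vertical above 0.2 rad).
It also fails if it takes over 72 s, if anything falls off the work surface, if the arm or the gripper's body presses on something with over 40 N, if the wrist force passes 120 N, or if a joint passes its speed limit or range.

## Working session

There is one attempt and no reset: what is moved stays moved. The work goes in short steps, Python scripts to look and compute and a tool call to move; the robot and the scene stay as the last step left them, time stands still between calls to the robot, and variables do not carry over. Pictures are saved under pics/ and viewed, at most 10 in all, crops included, and the job is handed in when it is done.

Besides the shell and the picture viewer there is one more tool, called after "Call:" as name(argument=value, ...), one argument or row to a line, values as JSON. send_rows: Moves the arm, as the interface text tells. Its arguments: {"type":"object","properties":{"plan":{"type":"string"},"grip_force":{"type":"number"}},"required":["plan"]}

```bash
ls; mkdir -p pics; python3 - <<'E'
from cell import env,cams
import cv2,numpy as np
o=env.get_obs();print({k:np.round(v,3) for k,v in o.items()})
for n in("scene","top"):
    f=cams.grab_frame(n);cv2.imwrite(f"pics/{n}0.png",f["img"]);np.savez(f"pics/{n}0.npz",**f)
    R=cv2.Rodrigues(np.array(f["rvec"],float))[0];print(n,np.round(-R.T@np.ravel(f["tvec"]),3),np.round(R[2],2),f["camera_matrix"][0][0])
E
```

```text
pics
{'time_s': np.float64(0.0), 'qpos': array([-0.993,  0.041,  0.084, -0.   , -1.616, -0.334]), 'qvel': array([-0.   ,  0.   , -0.   ,  0.001,  0.   , -0.001]), 'joint_torque': array([-0.0000e+00, -3.6820e+01,  3.4741e+01,  6.9320e+00, -5.0000e-03,
        0.0000e+00]), 'eef_pos': array([ 0.145, -0.582,  0.23 ]), 'orientation': array([ 3.820e-01, -3.118e+00, -3.000e-03]), 'force': array([0.036, 0.056, 0.08 ]), 'ft_torque': array([ 0.022, -0.017, -0.007]), 'grasp_force': np.float64(0.0), 'grip_width': np.float64(0.085)}
scene [1.006 0.409 0.763] [-0.5  -0.49 -0.72] 456.01253014790257
top [ 0.438 -0.006  1.311] [ 0.11  0.01 -0.99] 613.1420660369146
```

View pics/scene0.png

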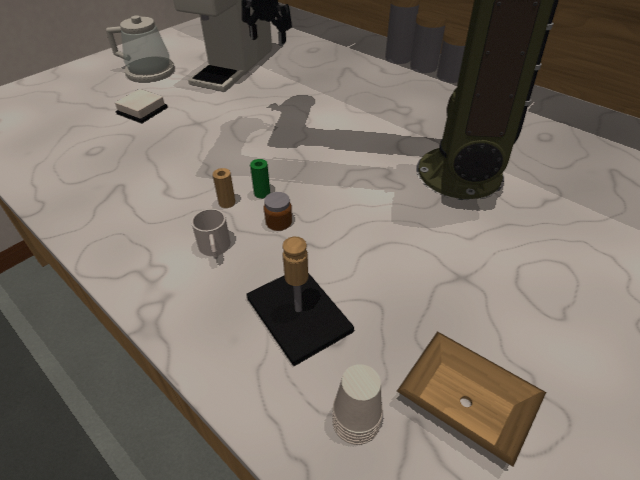

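View pics/top0.png

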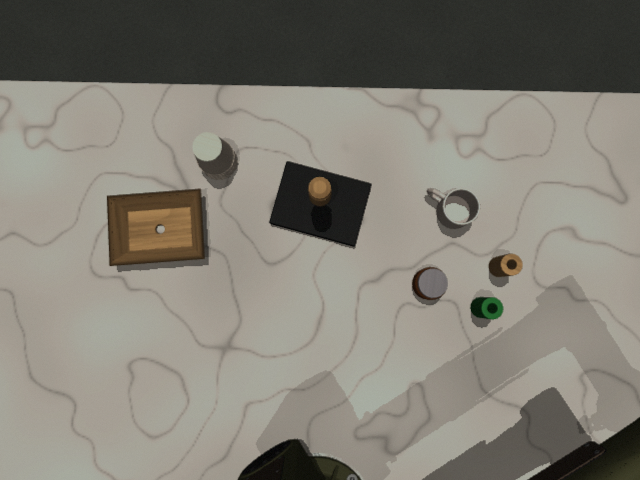

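```bash
cat > h.py <<'E'
import cv2,numpy as np
from scipy.optimize import minimize
def load(n): return dict(np.load(f"pics/{n}.npz"))
def proj(f,P): return cv2.projectPoints(np.array(P,float).reshape(-1,3),np.array(f["rvec"],float),np.array(f["tvec"],float),np.array(f["camera_matrix"],float),None)[0].reshape(-1,2)
def back(f,uv,z):
    R=cv2.Rodrigues(np.array(f["rvec"],float))[0];c=-R.T@np.ravel(f["tvec"])
    d=R.T@np.linalg.inv(f["camera_matrix"])@[uv[0],uv[1],1]
    return c+d*(z-c[2])/d[2]
def circ(r,z,n=48): a=np.linspace(0,2*np.pi,n);return np.c_[r*np.cos(a),r*np.sin(a),0*a+z]
def box(x,y,z): return np.array([[s*x,t*y,z] for s in(-1,1) for t in(-1,1)])
M={"base":np.r_[box(.07,.095,0),box(.07,.095,.02)],"spacer":np.r_[circ(.022,0),circ(.022,.095)],
 "tray":np.r_[box(.048,.073,0),box(.074,.099,.05)]}
def place(P,p):
    c,s=np.cos(p[2]),np.sin(p[2]);return P@np.array([[c,s,0],[-s,c,0],[0,0,1]])+[p[0],p[1],0]
def fit(name,views,p0,yaw=True):
    # views: list of (frame, mask); masks filled hull
    def cost(p,sc=4):
        e=0
        p=[p[0],p[1],p[2] if yaw else 0]
        for f,m in views:
            h=cv2.convexHull(np.round(proj(f,place(M[name],p))*16).astype(np.int32))
            g=np.zeros((480*2,640*2),np.uint8)
            cv2.fillConvexPoly(g,h*2,255,cv2.LINE_AA,4); g=cv2.resize(g,(640,480),interpolation=cv2.INTER_AREA)
            e+=np.abs(g.astype(float)-m).sum()/255
        return e
    x=np.array(p0,float)
    for s in(.01,.004):
        S=np.array([x]+[x+d for d in np.diag([s,s,5*s])]);r=minimize(cost,x,method="Nelder-Mead",options=dict(initial_simplex=S,xatol=1e-4,fatol=.1));x=r.x
    return x,r.fun
def hullmask(m,roi):
    z=np.zeros_like(m);x0,y0,x1,y1=roi;z[y0:y1,x0:x1]=m[y0:y1,x0:x1]
    z=cv2.morphologyEx(z,cv2.MORPH_OPEN,np.ones((3,3)))
    c=max(cv2.findContours(z,0,2)[0],key=cv2.contourArea);o=np.zeros_like(m);cv2.fillConvexPoly(o,cv2.convexHull(c),255);return o
E
cat > m.py <<'E'
from h import *
T,S=load("top0"),load("scene0")
def oak(f):
    h=cv2.cvtColor(f["img"],cv2.COLOR_BGR2HSV);return ((h[...,0]>5)&(h[...,0]<25)&(h[...,1]>85)).astype(np.uint8)*255
def dark(f): return (f["img"].max(2)<50).astype(np.uint8)*255
jobs={"base":(dark,(265,155,378,252),(240,268,360,365),back(T,(321,204),.02),True),
"spacer":(oak,(485,248,528,282),(210,165,238,212),back(T,(511,265),.095),False),
"tray":(oak,(100,180,215,275),(390,325,550,470),back(T,(160,229),.0),True)}
for n,(fn,r1,r2,p,y) in jobs.items():
    mt,ms=hullmask(fn(T),r1),hullmask(fn(S),r2)
    y0=-.26 if n=="base" else .05
    for nm,v in(("both",[(T,mt),(S,ms)]),("top",[(T,mt)]),("scene",[(S,ms)])):
        x,c=fit(n,v,[p[0],p[1],y0],y);print(n,nm,np.round(x,4),round(c), [int((m>0).sum()) for _,m in v])
    
print("knob", back(T,(319.5,185),.211))
for n,uv,z in(("mug",(459,207),.08),("jar",(434,284),.072),("cups",(208,147),.136),("green",(491,308),.095)):print(n,np.round(back(T,uv,z),3))
a=cv2.resize(T["img"][240:330,460:540],None,fx=5,fy=5,interpolation=2);b=cv2.resize(S["img"][150:240,205:285],None,fx=5,fy=5,interpolation=2)
cv2.imwrite("pics/crop1.png",np.hstack([a,b]))
E
python3 m.py
```

```text
base both [ 0.635   0.0099 -0.2456] 650 [5849, 5671]
base top [ 0.6342  0.0103 -0.2454] 151 [5849]
base scene [ 0.6359  0.0071 -0.2494] 436 [5671]
spacer both [ 0.5099 -0.3735  0.0726] 143 [623, 666]
spacer top [ 0.5091 -0.3711  0.0639] 65 [623]
spacer scene [ 0.5108 -0.3741  0.1012] 63 [666]
tray both [0.5751 0.351  0.098 ] 657 [6670, 10189]
tray top [0.572  0.3511 0.1014] 185 [6670]
tray scene [0.5761 0.3498 0.1017] 248 [10189]
knob [0.63875661 0.00999203 0.211     ]
mug [ 0.624 -0.271  0.08 ]
jar [ 0.467 -0.223  0.072]
cups [0.723 0.231 0.136]
green [ 0.423 -0.33   0.095]
```

View pics/crop1.png

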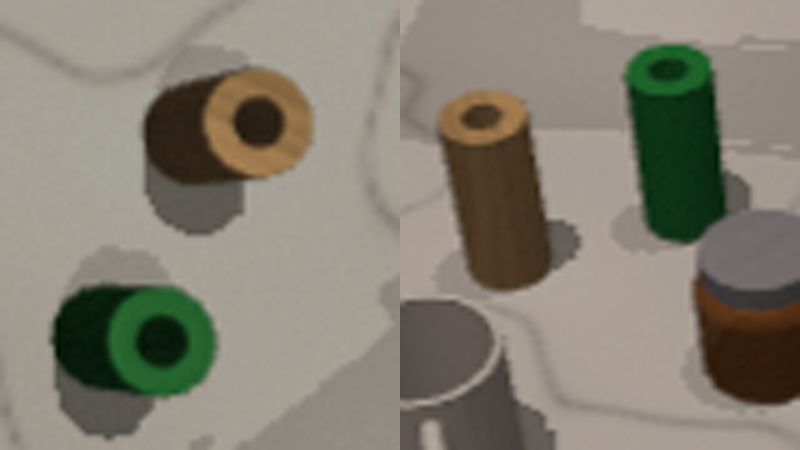

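Oak tube: top (510,265) / scene (224,188). The green look-alike is at top (488,308) / scene (260,178). The spacer is plain oak, so the oak one is it, and the crop confirms that. Next I go above the knob.

Call:
send_rows(
  plan="2.05 2.47 0.15 0 0 -1.75 0;2.05 2.47 0.15 0 0 -1.75 0;2.05 2.47 0.15 0 0 -1.75 0;2.05 2.47 0.15 0 0 -1.75 0;2.05 2.47 0.15 0 0 -1.75 0;2.05 2.47 0.15 0 0 -1.75 0;2.05 2.47 0.15 0 0 -1.75 0;2.05 2.47 0.15 0 0 -1.75 0",
)

```text
time_s: 0.77
eef_pos: [0.3095, -0.3832, 0.243]
orientation: [-0.003, -3.141, -0.001]
force: [1.4, -0.8, 0.7]
grip_width: 0.0857
grasp_force: 0.0
```

Call:
send_rows(
  plan="2.05 2.47 0.15 0 0 -1.75 0;2.05 2.47 0.15 0 0 -1.75 0;2.05 2.47 0.15 0 0 -1.75 0;2.05 2.47 0.15 0 0 -1.75 0;2.05 2.47 0.15 0 0 -1.75 0;2.05 2.47 0.15 0 0 -1.75 0;2.05 2.47 0.15 0 0 -1.75 0;2.05 2.47 0.15 0 0 -1.75 0",
)

```text
time_s: 1.43
eef_pos: [0.4735, -0.1855, 0.2551]
orientation: [-0.385, -3.118, -0.001]
force: [0.7, -0.2, 1.0]
grip_width: 0.0857
grasp_force: 0.0
```

Call:
send_rows(
  plan="2.05 2.47 0.15 0 0 0 0;2.05 2.47 0.15 0 0 0 0;2.05 2.47 0.15 0 0 0 0;2.05 2.47 0.15 0 0 0 0;2.05 2.47 0.15 0 0 0 0;2.05 2.47 0.15 0 0 0 0;2.05 2.47 0.15 0 0 0 0;2.0 2.4 0 0 0 0 0",
)

```text
time_s: 2.1
eef_pos: [0.6371, 0.0114, 0.2655]
orientation: [-0.383, -3.118, -0.0]
force: [0.2, -1.0, 0.9]
grip_width: 0.0854
grasp_force: 0.0
```

```bash
python3 - <<'E'
from cell import env,cams
from h import *
f=cams.grab_frame("wrist");np.savez("pics/w1.npz",**f);o=env.get_obs()
print({k:np.round(v,4) for k,v in o.items() if k in("time_s","qpos","eef_pos","orientation")})
print(np.round(proj(f,[[.636,.01,.211],[.636,.01,.119]]),1))
im=f["img"].copy()
for n,p in(("base",(.6345,.01,-.2455)),):
    h=cv2.convexHull(np.round(proj(f,place(M[n],p))).astype(np.int32));cv2.polylines(im,[h],True,(0,255,255),1)
h=cv2.convexHull(np.round(proj(f,circ(.021,.211)+[.6345,.01,0])).astype(np.int32));cv2.polylines(im,[h],True,(0,255,0),1)
cv2.imwrite("pics/w1.png",im)
E
```

```text
{'time_s': np.float64(2.15), 'qpos': array([ 3.3530e-01,  1.5390e-01,  2.6440e-01, -1.4000e-03, -1.6838e+00,
       -2.1482e+00]), 'eef_pos': array([0.6391, 0.0151, 0.2628]), 'orientation': array([-3.7880e-01, -3.1158e+00, -2.0000e-04])}
[[316.2 262.7]
 [317.5 224.6]]
```

View pics/w1.png

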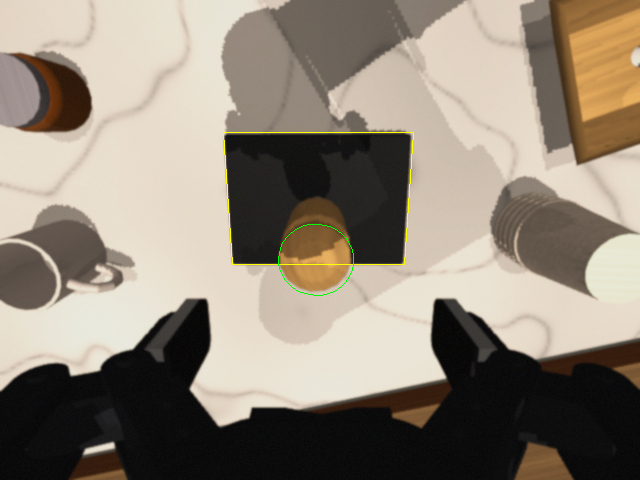

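The wrist picture shows the projected base outline lying right on the slab (x 225–412, y 132–265). The knob head sits at about (317,259), inside its predicted circle, so the calibration and base pose are good. Next I grip the knob.

Call:
send_rows(
  plan="-0.2 0 -1.6 0 0 0 0;0 0 -1.6 0 0 0 0;0 0 -1.6 0 0 0 0;0 0 -1.6 0 0 0 0;0 0 -1.6 0 0 0 0;0 0 -1.6 0 0 0 0;0 0 -1.4 0 0 0 0;0 0 -0.5 0 0 0 0",
  grip_force=50,
)

```text
time_s: 2.82
eef_pos: [0.6331, 0.0099, 0.1474]
orientation: [-0.383, -3.114, 0.001]
force: [-1.6, 0.7, 0.5]
grip_width: 0.0856
grasp_force: 0.0
```

Call:
send_rows(
  plan="0 0 0 0 0 0 255;0 0 0 0 0 0 255;0 0 0 0 0 0 255;0 0 0 0 0 0 255;0 0 0 0 0 0 255;0 0 0 0 0 0 255;0 0 0 0 0 0 255;0 0 0 0 0 0 255",
)

```text
time_s: 3.48
eef_pos: [0.635, 0.0098, 0.1525]
orientation: [0.383, 3.115, 0.001]
force: [-1.2, -0.2, 5.6]
grip_width: 0.0427
grasp_force: 50.9
```

Call:
send_rows(
  plan="0 0 0.5 0 0 0 255;0 0 1 0 0 0 255;0 0 1 0 0 0 255;0 0 1.2 0 0 0 255;0 0 1.2 0 0 0 255;0 0 1.2 0 0 0 255;0 0 1.2 0 0 0 255;0 0 0.9 0 0 0 255",
)

```text
time_s: 4.15
eef_pos: [0.6346, 0.0098, 0.235]
orientation: [0.384, 3.116, 0.001]
force: [-0.0, -0.4, -0.5]
grip_width: 0.0434
grasp_force: 50.8
```

Call:
send_rows(
  plan="-1.5 1 0.3 0 0 0 255;-2.3 1.5 0 0 0 0 255;-2.6 1.7 0 0 0 0 255;-2.6 1.7 0 0 0 0 255;-2.6 1.7 0 0 0 0 255;-2.6 1.7 0 0 0 0 255;-2.5 1.6 -0.5 0 0 0 255;-1.8 1.1 -1 0 0 0 255",
)

```text
time_s: 4.82
eef_pos: [0.4483, 0.1309, 0.2228]
orientation: [0.382, 3.116, 0.004]
force: [1.0, 1.0, -1.2]
grip_width: 0.0431
grasp_force: 50.9
```

Call:
send_rows(
  plan="0 0 -1.5 0 0 0 255;0 0 -2.2 0 0 0 255;0 0 -2.5 0 0 0 255;0 0 -2.5 0 0 0 255;0 0 -2.5 0 0 0 255;0 0 -2.4 0 0 0 255;0 0 -2 0 0 0 255;0 0 -1.2 0 0 0 255",
)

```text
time_s: 5.48
eef_pos: [0.4484, 0.1295, 0.0508]
orientation: [-0.384, -3.116, 0.002]
force: [-0.5, 0.4, -1.1]
grip_width: 0.0428
grasp_force: 50.9
```

Call:
send_rows(
  plan="0 0 -0.4 0 0 0 255;0 0 -0.4 0 0 0 255;0 0 -0.3 0 0 0 255;0 0 -0.2 0 0 0 255;0 0 -0.15 0 0 0 255;0 0 -0.15 0 0 0 255;0 0 -0.1 0 0 0 255;0 0 0 0 0 0 255",
)

```text
time_s: 6.15
eef_pos: [0.4494, 0.1299, 0.0358]
orientation: [0.384, 3.118, 0.0]
force: [0.2, -0.4, -1.6]
grip_width: 0.043
grasp_force: 50.9
```

Call:
send_rows(
  plan="0 0 -0.1 0 0 0 255;0 0 -0.1 0 0 0 255;0 0 0 0 0 0 255;0 0 0 0 0 0 0;0 0 0 0 0 0 0;0 0 0 0 0 0 0;0 0 0 0 0 0 0;0 0 0 0 0 0 0",
)

```text
time_s: 6.82
eef_pos: [0.4494, 0.1299, 0.0339]
orientation: [0.384, 3.118, 0.0]
force: [0.1, 0.1, 0.2]
grip_width: 0.0854
grasp_force: 0.0
```

Call:
send_rows(
  plan="0 0 1.5 0 0 0 0;0 0 2.5 0 0 0 0;0 0 3 0 0 0 0;0 0 3 0 0 0 0;0 0 3 0 0 0 0;0 0 3 0 0 0 0;0 0 3 0 0 0 0;0 0 2.5 0 0 0 0",
)

```text
time_s: 7.48
eef_pos: [0.4495, 0.1298, 0.2513]
orientation: [0.384, 3.116, 0.002]
force: [0.1, 0.8, -0.3]
grip_width: 0.0855
grasp_force: 0.0
```

```bash
python3 - <<'E'
from cell import env,cams
from h import *
for n in("top","scene","wrist"):
    f=cams.grab_frame(n);np.savez(f"pics/{n}1.npz",**f);cv2.imwrite(f"pics/{n}1.png",f["img"])
f=load("top1");s=load("scene1")
print(np.round(proj(f,[[.6345,.01,.181],[.6345,.01,.02],[.45,.13,.092]]),1),np.round(proj(s,[[.6345,.01,.181],[.6345,.01,.02],[.45,.13,.092]]),1))
a=cv2.resize(f["img"][140:260,260:380],(480,480),interpolation=2)
b=cv2.resize(s["img"][230:330,260:340],(320,400),interpolation=2);b=np.vstack([b,np.zeros((80,320,3),np.uint8)])
cv2.imwrite("pics/c2.png",np.hstack([a,b]))
E
```

```text
[[319.6 190.1]
 [320.4 203.1]
 [257.3 288.5]] [[296.5 254.3]
 [299.5 309.2]
 [407.9 264.9]]
```

View pics/c2.png

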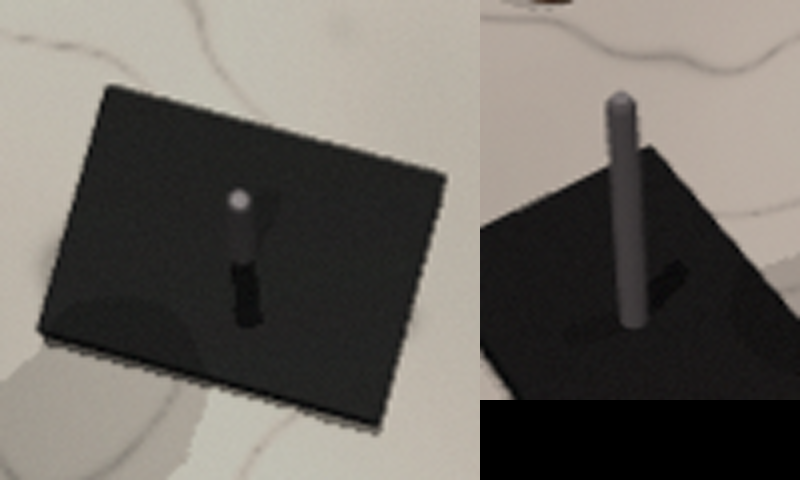

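Crop c2 shows the post tip at top (319.8,190.0) and scene (295.2,254.5). The predictions were (319.6,190.1) and (296.5,254.3), so I'm taking the post at (0.6345, 0.010).

```bash
cat > rot.py <<'E'
import numpy as np
from scipy.spatial.transform import Rotation as Q
def tool(z,y):
    z=np.array(z,float);z/=np.linalg.norm(z);y=np.array(y,float);y-=z*(y@z);y/=np.linalg.norm(y)
    return Q.from_matrix(np.c_[np.cross(y,z),y,z])
def turn(cur,tgt): return (tgt*Q.from_rotvec(cur).inv()).as_rotvec(degrees=True)
E
python3 - <<'E'
from rot import *
from cell import env
o=env.get_obs();print(o["eef_pos"],o["orientation"])
v=turn(o["orientation"],tool([.59,.807,-1],[-.807,.59,0]));print(v,np.linalg.norm(v),v/16)
from h import *
f=load("top1")
E
```

```text
[0.45006678 0.13028823 0.25107767] [0.38346459 3.11489046 0.0047441 ]
[ 15.95987961 -44.66949585  64.12702368] 79.76438291477889 [ 0.99749248 -2.79184349  4.00793898]
```

Call:
send_rows(
  plan="0 -1.5 0 1 -2.8 4 0;0 -2.5 0 1 -2.8 4 0;0 -3 0 1 -2.8 4 0;0 -3 0 1 -2.8 4 0;0 -3 0 1 -2.8 4 0;0 -3 0 1 -2.8 4 0;0 -3 0 1 -2.8 4 0;0 -3 0 1 -2.8 4 0",
)

```text
time_s: 8.3
eef_pos: [0.4486, -0.0862, 0.248]
orientation: [-0.433, 2.736, 0.255]
force: [0.7, -0.1, -0.4]
grip_width: 0.0854
grasp_force: 0.0
```

Call:
send_rows(
  plan="0 -3 0 1 -2.8 4 0;0 -3 0 1 -2.8 4 0;0 -3 0 1 -2.8 4 0;0 -3 0 1 -2.8 4 0;0 -3 0 1 -2.8 4 0;0 -3 0 1 -2.8 4 0;0 -3 0 1 -2.8 4 0;0 -3 0 1 -2.8 4 0",
)

```text
time_s: 8.97
eef_pos: [0.4486, -0.3148, 0.2472]
orientation: [-1.049, 2.19, 0.439]
force: [1.3, 1.3, 0.6]
grip_width: 0.0854
grasp_force: 0.0
```

Call:
send_rows(
  plan="0.3 -2.5 -0.5 0 0 0 0;0.3 -2.4 -1 0 0 0 0;0.3 -2 -1.5 0 0 0 0;0.3 -1.5 -2 0 0 0 0;0.3 -1 -2 0 0 0 0;0.2 -0.6 -2 0 0 0 0;0 0 -1.8 0 0 0 0;0 0 -0.9 0 0 0 0",
)

```text
time_s: 9.63
eef_pos: [0.4656, -0.4118, 0.1268]
orientation: [-1.045, 2.195, 0.445]
force: [0.2, -0.0, -1.2]
grip_width: 0.0856
grasp_force: 0.0
```

```bash
python3 - <<'E'
from cell import env,cams
from h import *
from rot import *
f=cams.grab_frame("wrist");np.savez("pics/w3.npz",**f);o=env.get_obs()
print({k:np.round(v,4) for k,v in o.items() if k in("time_s","qpos","eef_pos","orientation")})
print(np.round(turn(o["orientation"],tool([.59,.807,-1],[-.807,.59,0])),2))
im=f["img"].copy()
P=M["spacer"]+[.51,-.372,0]
cv2.polylines(im,[np.round(proj(f,P[:48])).astype(int)],True,(0,255,255),1);cv2.polylines(im,[np.round(proj(f,P[48:])).astype(int)],True,(0,255,255),1)
t=np.array([.517,-.363,.049]);cv2.circle(im,tuple(int(i) for i in np.round(proj(f,[t])[0])),3,(0,0,255),-1)
cv2.imwrite("pics/w3.png",im)
E
```

```text
{'time_s': np.float64(9.6833), 'qpos': array([-0.8664,  0.3089,  0.265 , -0.7429, -1.6882,  0.1554]), 'eef_pos': array([ 0.4654, -0.4114,  0.1262]), 'orientation': array([-1.0448,  2.1949,  0.4465])}
[ 0.39 -2.    2.36]
```

View pics/w3.png

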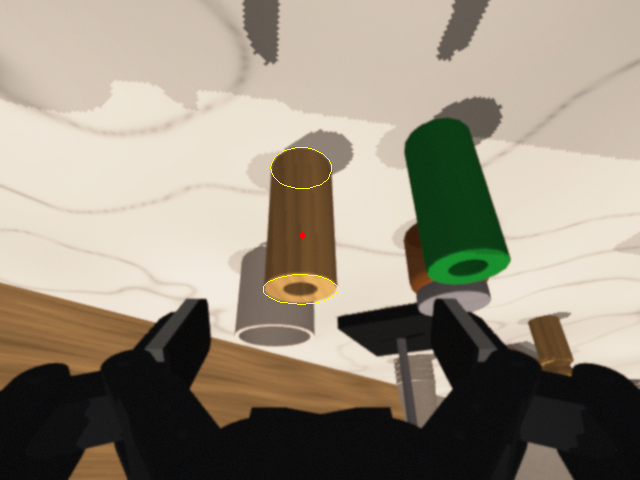

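The wrist picture shows the model on the oak tube (300,168)–(300,290). The green tube is right of it at (465,260) and stays clear. Next I approach and grip.

Call:
send_rows(
  plan="0.6 -1.4 0 0.4 -2 2.4 0;0.6 0.8 -1 0 0 0 0;0.65 0.9 -1.1 0 0 0 0;0.65 0.9 -1.1 0 0 0 0;0.65 0.9 -1.1 0 0 0 0;0.65 0.9 -1.1 0 0 0 0;0.65 0.9 -1.1 0 0 0 0;0.65 0.9 -1.1 0 0 0 0",
)

```text
time_s: 10.35
eef_pos: [0.5179, -0.3644, 0.056]
orientation: [-1.093, 2.141, 0.44]
force: [-0.5, 0.4, 0.2]
grip_width: 0.0852
grasp_force: 0.0
```

Call:
send_rows(
  plan="0.05 0.05 -0.1 0 0 0 0;0 0 0 0 0 0 0;0 0 0 0 0 0 255;0 0 0 0 0 0 255;0 0 0 0 0 0 255;0 0 0 0 0 0 255;0 0 0 0 0 0 255;0 0 0 0 0 0 255",
)

```text
time_s: 11.02
eef_pos: [0.5179, -0.3653, 0.0553]
orientation: [-1.092, 2.141, 0.44]
force: [-0.9, -0.6, 6.4]
grip_width: 0.0427
grasp_force: 50.8
```

Call:
send_rows(
  plan="0 0 1 0 0 0 255;0 0 2 0 0 0 255;0 0 2.8 0 0 0 255;0 0 3 0 0 0 255;0 0 3 0 0 0 255;0 0 3 0 0 0 255;0 0 3 0 0 0 255;0 0 2.7 0 0 0 255",
)

```text
time_s: 11.68
eef_pos: [0.5175, -0.3645, 0.2632]
orientation: [-1.093, 2.142, 0.439]
force: [0.4, 0.4, -0.5]
grip_width: 0.0427
grasp_force: 50.7
```

Call:
send_rows(
  plan="0.4 1.3 0 0 0 2.3 255;0.7 2.2 0 0 0 2.3 255;0.8 2.6 0 0 0 2.3 255;0.8 2.6 0 0 0 2.3 255;0.8 2.6 0 0 0 2.3 255;0.8 2.6 0 0 0 2.3 255;0.8 2.6 0 0 0 2.3 255;0.8 2.6 0 0 0 2.3 255",
)

```text
time_s: 12.35
eef_pos: [0.5768, -0.1722, 0.2606]
orientation: [-1.445, 1.968, 0.587]
force: [1.3, -0.5, -0.5]
grip_width: 0.0427
grasp_force: 50.7
```

Call:
send_rows(
  plan="0.8 2.6 0 0 0 2.3 255;0.8 2.6 0 0 0 2.3 255;0.8 2.6 0 0 0 2.3 255;0.8 2.6 0 0 0 2.3 255;0.8 2.5 0 0 0 2.3 255;0.8 2.4 0 0 0 2.3 255;0.8 2 0 0 0 2.3 255;0.8 1.6 0 0 0 2.3 255",
)

```text
time_s: 13.02
eef_pos: [0.6407, 0.0174, 0.2609]
orientation: [-1.777, 1.745, 0.725]
force: [0.1, -0.9, 0.0]
grip_width: 0.0423
grasp_force: 50.7
```

```bash
cat > snap.py <<'E'
import sys
from cell import env,cams
from h import *
k=sys.argv[1]
for n in sys.argv[2:]:
    f=cams.grab_frame(n);np.savez(f"pics/{n}{k}.npz",**f);cv2.imwrite(f"pics/{n}{k}.png",f["img"])
o=env.get_obs();print({k:np.round(v,4) for k,v in o.items() if k in("time_s","qpos","eef_pos","orientation","force")})
E
python3 snap.py 4 top scene; python3 - <<'E'
from h import *
T,S=load("top4"),load("scene4")
# where axis of a tube above the post would be seen, bottom .2, top .295
for f in(T,S): print(np.round(proj(f,[[.6345,.01,.2],[.6345,.01,.295],[.6345,.01,.181]]),1))
a=cv2.resize(T["img"][130:250,250:390],(560,480),interpolation=2)
b=cv2.resize(S["img"][170:330,250:330],(240,480),interpolation=2)
cv2.imwrite("pics/c4.png",np.hstack([a,b]))
E
```

```text
{'time_s': np.float64(13.1167), 'qpos': array([-0.1365,  0.2539,  0.4415, -0.8017, -1.8063, -0.022 ]), 'eef_pos': array([0.6413, 0.0186, 0.2596]), 'orientation': array([-1.7776,  1.7439,  0.7285]), 'force': array([-0.0766,  0.489 , -2.0892])}
[[319.5 188.4]
 [318.9 178.5]
 [319.6 190.1]]
[[296.  246.8]
 [293.7 204.7]
 [296.5 254.3]]
```

View pics/c4.png

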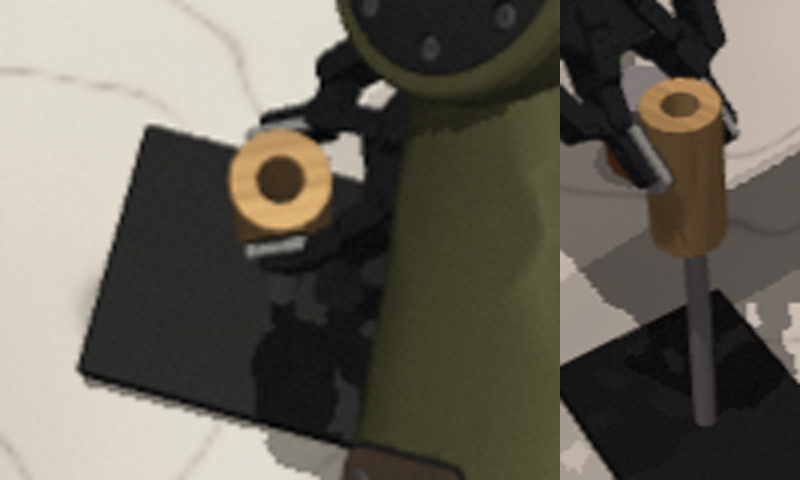

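Crop c4 shows the ring centre at top (320.2,175.4) against an aim of about (318.9,178.5). The tube stands upright above the tip but sits about 5 mm too far in +x and 2 mm too far in −y. I'll correct that and lower.

Call:
send_rows(
  plan="-0.45 0.18 0 0 0 0 255;0 0 0 0 0 0 255;0 0 -0.6 0 0 0 255;0 0 -0.6 0 0 0 255;0 0 -0.6 0 0 0 255;0 0 -0.6 0 0 0 255;0 0 -0.6 0 0 0 255;0 0 0 0 0 0 255",
)

```text
time_s: 13.78
eef_pos: [0.6359, 0.0172, 0.227]
orientation: [-1.772, 1.75, 0.729]
force: [-0.3, -0.4, -1.2]
grip_width: 0.0426
grasp_force: 50.8
```

```bash
python3 snap.py 5 top scene; python3 - <<'E'
from h import *
T,S=load("top5"),load("scene5")
h=cv2.cvtColor(T["img"],cv2.COLOR_BGR2HSV);m=((h[...,0]>5)&(h[...,0]<25)&(h[...,1]>85)&(h[...,2]>150)).astype(np.uint8)*255
m[:,:290]=0;m[:,350:]=0;m[:150]=0;m[210:]=0
c=max(cv2.findContours(m,0,2)[0],key=cv2.contourArea);e=cv2.minEnclosingCircle(cv2.convexHull(c));print(e)
for z in(.27,.265): print(back(T,e[0],z))
E
```

```text
{'time_s': np.float64(13.8833), 'qpos': array([-0.1374,  0.2474,  0.3773, -0.7918, -1.7636,  0.0171]), 'eef_pos': array([0.6362, 0.0171, 0.2287]), 'orientation': array([-1.7732,  1.7489,  0.7264]), 'force': array([-0.552 ,  0.8828,  0.1661])}
((319.9959716796875, 181.08221435546875), 12.15638256072998)
[0.63486625 0.00843515 0.27      ]
[0.63581002 0.0085051  0.265     ]
```

Call:
send_rows(
  plan="0 0.2 0 0 0 0 255;0 0 -0.8 0 0 0 255;0 0 -1.2 0 0 0 255;0 0 -1.2 0 0 0 255;0 0 -1.2 0 0 0 255;0 0 -1.2 0 0 0 255;0 0 -1.2 0 0 0 255;0 0 -1.2 0 0 0 255",
)

```text
time_s: 14.55
eef_pos: [0.6361, 0.0193, 0.1475]
orientation: [-1.773, 1.749, 0.726]
force: [0.3, -0.9, -0.7]
grip_width: 0.0429
grasp_force: 50.8
```

Call:
send_rows(
  plan="0 0 -1 0 0 0 255;0 0 -1 0 0 0 255;0 0 -1 0 0 0 255;0 0 -0.8 0 0 0 255;0 0 -0.6 0 0 0 255;0 0 -0.5 0 0 0 255;0 0 -0.5 0 0 0 255;0 0 0 0 0 0 255",
)

```text
time_s: 15.22
eef_pos: [0.636, 0.0193, 0.0942]
orientation: [-1.773, 1.749, 0.727]
force: [-0.7, 0.0, -1.1]
grip_width: 0.0426
grasp_force: 50.8
```

Call:
send_rows(
  plan="0 0 -0.4 0 0 0 255;0 0 -0.4 0 0 0 255;0 0 -0.3 0 0 0 255;0 0 -0.3 0 0 0 255;0 0 -0.2 0 0 0 255;0 0 -0.1 0 0 0 255;0 0 -0.1 0 0 0 255;0 0 0 0 0 0 255",
)

```text
time_s: 15.88
eef_pos: [0.6363, 0.0192, 0.0771]
orientation: [-1.773, 1.748, 0.726]
force: [-0.3, -0.2, -1.7]
grip_width: 0.0428
grasp_force: 50.8
```

Call:
send_rows(
  plan="0 0 -0.1 0 0 0 255;0 0 -0.1 0 0 0 255;0 0 -0.1 0 0 0 255;0 0 0 0 0 0 255;0 0 0 0 0 0 255;0 0 0 0 0 0 255;0 0 0 0 0 0 255;0 0 0 0 0 0 255",
)

```text
time_s: 16.55
eef_pos: [0.6365, 0.0192, 0.0752]
orientation: [-1.774, 1.747, 0.725]
force: [-2.9, -1.1, 6.6]
grip_width: 0.0426
grasp_force: 51.3
```

Call:
send_rows(
  plan="0 0 0 0 0 0 0;0 0 0 0 0 0 0;0 0 0 0 0 0 0;0 0 0 0 0 0 0;0 0 0 0 0 0 0;0 0 0 0 0 0 0;0 -1 1 0 0 0 0;0 -1.5 1.5 0 0 0 0",
)

```text
time_s: 17.22
eef_pos: [0.6354, -0.0052, 0.0983]
orientation: [-1.774, 1.748, 0.73]
force: [-0.3, -0.6, 0.4]
grip_width: 0.0853
grasp_force: 0.0
```

Call:
send_rows(
  plan="0 -2 2 0 0 0 0;0 -2 2 0 0 0 0;0 -2 2 0 0 0 0;0 -2 2 0 0 0 0;0 -2 2 0 0 0 0;0 -1.5 2 0 0 0 0;0 0 2 0 0 0 0;0 0 1 0 0 0 0",
)

```text
time_s: 17.88
eef_pos: [0.6365, -0.123, 0.2526]
orientation: [-1.773, 1.749, 0.719]
force: [-0.6, 0.5, 1.6]
grip_width: 0.0854
grasp_force: 0.0
```

```bash
python3 snap.py 6 top scene; python3 - <<'E'
from h import *
from rot import *
T,S=load("top6"),load("scene6")
def oak(f,r):
    h=cv2.cvtColor(f["img"],cv2.COLOR_BGR2HSV);return hullmask(((h[...,0]>5)&(h[...,0]<25)&(h[...,1]>85)).astype(np.uint8)*255,r)
# tray refits and spacer overlay
for v in([(T,oak(T,(100,180,215,275)))],[(S,oak(S,(390,325,550,470)))]): x,c=fit("tray",v,[.574,.351,.1]);print(np.round(x,4),round(c))
rows=[]
for f,(x,y,w,h) in((T,(280,150,80,90)),(S,(250,225,80,100))):
    im=cv2.resize(f["img"],None,fx=4,fy=4,interpolation=2)
    for z in(.02,.115): cv2.polylines(im,[np.round(proj(f,circ(.022,z)+[.6345,.01,0])*4+1.5).astype(int)],True,(0,255,255),1)
    rows.append(cv2.resize(im[y*4:(y+h)*4,x*4:(x+w)*4],(320,400)))
im=T["img"].copy()
for p in((.574,.351,.1),):
    for z,a,b in((0.05,.074,.099),(.01,.0538,.0788)):
        q=place(np.array([[-a,-b,z],[a,-b,z],[a,b,z],[-a,b,z]]),p);cv2.polylines(im,[np.round(proj(T,q)*16).astype(int)],True,(0,255,255),1,cv2.LINE_AA,4)
t=cv2.resize(im[175:275,100:216],(464,400),interpolation=2)
cv2.imwrite("pics/c6.png",np.hstack(rows+[t])[:, :800] if 0 else cv2.resize(np.hstack(rows+[t]),(800,290)))
E
```

```text
{'time_s': np.float64(17.9833), 'qpos': array([-0.3337,  0.3921,  0.598 , -0.7987, -1.9506,  0.106 ]), 'eef_pos': array([ 0.6367, -0.1216,  0.2521]), 'orientation': array([-1.7745,  1.7468,  0.7191]), 'force': array([-0.4001, -0.4148, -0.2502])}
[0.5724 0.351  0.097 ] 195
[0.5761 0.3499 0.1012] 259
```

View pics/c6.png

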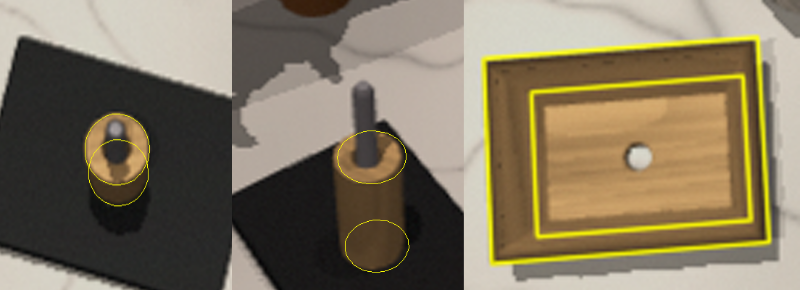

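Crop c6 shows the spacer seated on the slab around the post: its top ring is on the predicted circle in the top view. The tray outline fits too, with the hole at top (159.7,228.8). Next is the tray grip.

```bash
python3 - <<'E'
from rot import *
from h import *
from cell import env
print(back(load("top6"),(159.7,228.8),.01))
o=env.get_obs();c,s=np.cos(.098),np.sin(.098)
z=np.array([.5*c,.5*s,-.866]);y=-np.array([.866*c,.866*s,.5])
v=turn(o["orientation"],tool(z,y));print(v,np.linalg.norm(v),v/20)
G=np.array([.573-.0647*c,.351-.0647*s,.0387]);t=G+.019*z;print(t,t-.1*z)
E
```

```text
[0.57291633 0.3526721  0.01      ]
[-41.98923895 -30.13177157  -7.31700174] 52.19730223340001 [-2.09946195 -1.50658858 -0.36585009]
[0.51806486 0.34559905 0.022246  ] [0.46830477 0.34070689 0.108846  ]
```

Call:
send_rows(
  plan="-0.6 1.6 0 -2.6 -1.9 -0.46 165;-1 2.6 0 -2.6 -1.9 -0.46 165;-1.1 3 0 -2.6 -1.9 -0.46 165;-1.1 3 0 -2.6 -1.9 -0.46 165;-1.1 3 0 -2.6 -1.9 -0.46 165;-1.1 3 0 -2.6 -1.9 -0.46 165;-1.1 3 0 -2.6 -1.9 -0.46 165;-1.1 3 0 -2.6 -1.9 -0.46 165",
)

```text
time_s: 18.65
eef_pos: [0.5533, 0.1025, 0.2484]
orientation: [-1.931, 1.823, 0.135]
force: [0.6, 1.0, 0.3]
grip_width: 0.0301
grasp_force: 0.0
```

Call:
send_rows(
  plan="-1.1 3 0 -2.6 -1.9 -0.46 165;-1.1 3 0 -2.6 -1.9 -0.46 165;-1.1 3 0 -2.6 -1.9 -0.46 165;-1.1 3 0 -2.6 -1.9 -0.46 165;-1.1 3 0 -2.6 -1.9 -0.46 165;-1.1 3 0 -2.6 -1.9 -0.46 165;-1.1 3 0 -2.6 -1.9 -0.46 165;-1.1 3 0 -2.6 -1.9 -0.46 165",
)

```text
time_s: 19.32
eef_pos: [0.4645, 0.3429, 0.2485]
orientation: [-2.006, 1.814, -0.483]
force: [1.4, 0.7, -0.1]
grip_width: 0.0302
grasp_force: 0.0
```

Call:
send_rows(
  plan="0 1 -0.7 0 0 0 165;0 0 -1.5 0 0 0 165;0 0 -2 0 0 0 165;0 0 -2 0 0 0 165;0 0 -2 0 0 0 165;0 0 -2 0 0 0 165;0 0 -1.5 0 0 0 165;0 0 0 0 0 0 165",
)

```text
time_s: 19.98
eef_pos: [0.4651, 0.349, 0.1265]
orientation: [-2.011, 1.822, -0.482]
force: [-0.7, -0.3, -0.6]
grip_width: 0.0301
grasp_force: 0.0
```

```bash
python3 snap.py 7 wrist; python3 - <<'E'
from rot import *
from h import *
from cell import env
o=env.get_obs();c,s=np.cos(.098),np.sin(.098)
z=np.array([.5*c,.5*s,-.866]);y=-np.array([.866*c,.866*s,.5])
print(turn(o["orientation"],tool(z,y)),o["grip_width"],(np.array([.518,.3456,.0222])-o["eef_pos"])*100)
f=load("wrist7");im=f["img"].copy();p=(.573,.351,.098)
for Z,a,b in((0.05,.074,.099),(0,.048,.073)):
    q=place(np.array([[-a,-b,Z],[a,-b,Z],[a,b,Z],[-a,b,Z]]),p);cv2.polylines(im,[np.round(proj(f,q)*16).astype(int)],True,(0,255,255),1,cv2.LINE_AA,4)
cv2.imwrite("pics/c7.png",im)
E
```

```text
{'time_s': np.float64(20.0333), 'qpos': array([ 1.2339, -0.3646, -0.7236,  0.5494, -1.041 , -1.3774]), 'eef_pos': array([0.4657, 0.3499, 0.1293]), 'orientation': array([-2.0089,  1.82  , -0.4817]), 'force': array([ 0.891 , -0.0071,  0.1305])}
[-0.25048927 -0.09068796 -0.10131117] 0.030095148965979934 [  5.23492092  -0.4256689  -10.70948635]
```

View pics/c7.png

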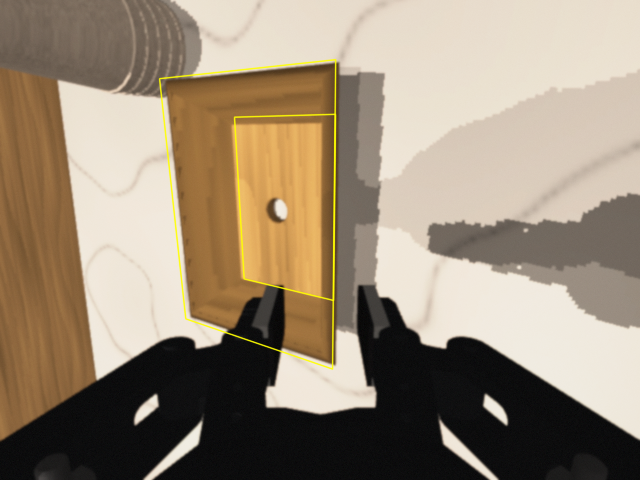

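The wrist picture shows the tray model on the tray to within about 3 px, the hole at (278,210) and the wall between the fingers. Next I go in and grip at 100 N.

Call:
send_rows(
  plan="0.1 -0.5 -1 0 0 0 165;0.1 -0.4 -1 0 0 0 165;0.6 0.06 -1 0 0 0 165;0.8 0.08 -1.4 0 0 0 165;0.8 0.08 -1.4 0 0 0 165;0.8 0.08 -1.4 0 0 0 165;0.8 0.08 -1.4 0 0 0 165;0.6 0.06 -1 0 0 0 165",
  grip_force=100,
)

```text
time_s: 20.7
eef_pos: [0.5126, 0.3458, 0.0346]
orientation: [-2.005, 1.82, -0.479]
force: [-0.3, -0.4, -0.4]
grip_width: 0.0297
grasp_force: 0.0
```

Call:
send_rows(
  plan="0.35 0.03 -0.6 0 0 0 165;0.2 0.02 -0.35 0 0 0 165;0 0 0 0 0 0 165;0 0 0 0 0 0 255;0 0 0 0 0 0 255;0 0 0 0 0 0 255;0 0 0 0 0 0 255;0 0 0 0 0 0 255",
)

```text
time_s: 21.37
eef_pos: [0.5178, 0.3475, 0.0275]
orientation: [-2.004, 1.818, -0.479]
force: [-2.7, -0.7, 1.3]
grip_width: 0.0078
grasp_force: 98.2
```

Call:
send_rows(
  plan="0 0 0.4 0 0 0 255;0 0 0.8 0 0 0 255;0 0 1.2 0 0 0 255;0 0 1.6 0 0 0 255;0 0 1.6 0 0 0 255;0 0 1.2 0 0 0 255;0 0 0.8 0 0 0 255;0 0 0.4 0 0 0 255",
)

```text
time_s: 22.03
eef_pos: [0.5179, 0.3475, 0.1081]
orientation: [-2.003, 1.818, -0.478]
force: [1.0, -0.3, -3.5]
grip_width: 0.0079
grasp_force: 97.9
```

```bash
python3 snap.py 8 top scene wrist; python3 - <<'E'
from h import *
T,S,W=load("top8"),load("scene8"),load("wrist8")
o=[]
for f,(x,y,w,h) in((T,(90,165,140,120)),(S,(380,270,180,160)),(W,(100,0,320,400))):
    im=f["img"].copy();p=(.573,.351,.098)
    for z,a,b in((0.05,.074,.099),(0,.048,.073)):
        q=place(np.array([[-a,-b,z+.08],[a,-b,z+.08],[a,b,z+.08],[-a,b,z+.08]]),p);cv2.polylines(im,[np.round(proj(f,q)*16).astype(int)],True,(0,255,255),1,cv2.LINE_AA,4)
    o.append(cv2.resize(im[y:y+h,x:x+w],(int(300*w/h),300),interpolation=2))
o=np.hstack(o);print(o.shape);cv2.imwrite("pics/c8.png",cv2.resize(o,(800,int(300*800/o.shape[1]))))
E
```

```text
{'time_s': np.float64(22.1833), 'qpos': array([ 1.1167, -0.2508, -0.6806,  0.5591, -0.9205, -1.3148]), 'eef_pos': array([0.5176, 0.3469, 0.1061]), 'orientation': array([-2.0046,  1.8196, -0.4792]), 'force': array([ 0.332 ,  0.5424, -3.0599])}
(300, 927, 3)
```

View pics/c8.png

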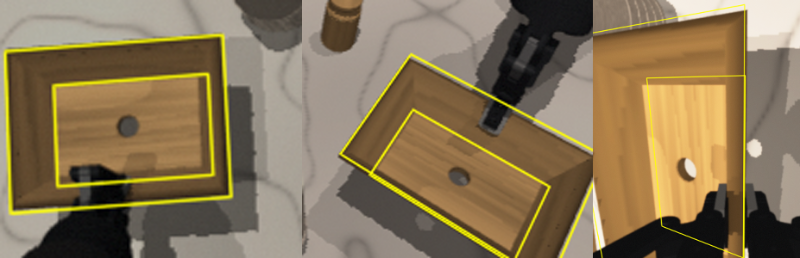

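Crop c8 shows the tray hanging level in the grip, with its rim on the model in the top view and the hole at crop (128,126). I'll lift it and carry it over the post, and check by numbers from here since the picture allowance is used up.

Call:
send_rows(
  plan="0 0 0.8 0 0 0 255;0 0 1.4 0 0 0 255;0 0 2 0 0 0 255;0 0 2.2 0 0 0 255;0 0 2.2 0 0 0 255;0 0 2 0 0 0 255;0 0 1.4 0 0 0 255;0 0 0.8 0 0 0 255",
)

```text
time_s: 22.85
eef_pos: [0.5181, 0.3474, 0.237]
orientation: [-2.003, 1.818, -0.479]
force: [-0.4, 0.2, -3.1]
grip_width: 0.0081
grasp_force: 97.9
```

Call:
send_rows(
  plan="0.2 -0.8 0 0 0 -0.5 255;0.3 -1.5 0 0 0 -1.2 255;0.4 -2 0 0 0 -1.3 255;0.4 -2.2 0 0 0 -1.3 255;0.4 -2.2 0 0 0 -1.3 255;0.4 -2.2 0 0 0 -1.3 255;0.4 -2.2 0 0 0 -1.3 255;0.4 -2.2 0 0 0 -1.3 255",
)

```text
time_s: 23.52
eef_pos: [0.5465, 0.1909, 0.233]
orientation: [-1.86, 1.999, -0.528]
force: [0.4, -0.9, -3.0]
grip_width: 0.008
grasp_force: 97.9
```

Call:
send_rows(
  plan="0.5 -2.2 0 0 0 -1.3 255;0.5 -2.2 0 0 0 -1.3 255;0.5 -2.2 0 0 0 -1.3 255;0.5 -2.2 0 0 0 -1.3 255;0.5 -2.1 0 0 0 -1.3 255;0.4 -2 0 0 0 -1.3 255;0.4 -1.3 0 0 0 -1.3 255;0.2 -0.6 0 0 0 -1.1 255",
)

```text
time_s: 24.18
eef_pos: [0.5811, 0.0426, 0.2331]
orientation: [-1.689, 2.179, -0.577]
force: [-1.1, -0.3, -3.6]
grip_width: 0.0076
grasp_force: 97.9
```

```bash
cat > tr.py <<'E'
import sys
from h import *
k,dz=sys.argv[1],float(sys.argv[2])
T=load("top"+k)
M["tray"]=M["tray"]+[0,0,dz]
h=cv2.cvtColor(T["img"],cv2.COLOR_BGR2HSV);m=((h[...,0]>5)&(h[...,0]<25)&(h[...,1]>85)).astype(np.uint8)*255
c=np.round(proj(T,[.634,.01,dz+.05])[0]).astype(int)
x,cst=fit("tray",[(T,hullmask(m,(c[0]-85,c[1]-75,c[0]+85,c[1]+75)))],[.634,.01,-.245]);print(np.round(x,4),round(cst))
E
python3 snap.py 9 top; python3 tr.py 9 .203
```

```text
{'time_s': np.float64(24.2333), 'qpos': array([ 0.6367, -0.4544, -0.5671,  0.4355, -1.142 , -1.0093]), 'eef_pos': array([0.5813, 0.0428, 0.2332]), 'orientation': array([-1.6885,  2.1802, -0.5773]), 'force': array([-0.7559,  0.1867, -3.9187])}
[ 0.634   0.0271 -0.2542] 153
```

Call:
send_rows(
  plan="0 -0.6 0 0 0 0 255;0 -0.7 0 0 0 0 255;0.05 -0.45 0 0 0 0 255;0 0 0 0 0 0 255;0 0 0 0 0 0 255;0 0 -0.4 0 0 0 255;0 0 -0.5 0 0 0 255;0 0 -0.3 0 0 0 255",
)

```text
time_s: 24.9
eef_pos: [0.5821, 0.0289, 0.2215]
orientation: [-1.694, 2.173, -0.575]
force: [0.4, -0.8, -3.4]
grip_width: 0.0079
grasp_force: 97.8
```

```bash
python3 snap.py 10 top; python3 tr.py 10 .194;python3 - <<'E'
from h import *
T=load("top10");im=T["img"]
# post tip / hole look: blob inside tray floor that is not oak
h=cv2.cvtColor(im,cv2.COLOR_BGR2HSV);c=np.round(proj(T,[.6345,.01,.204])[0]).astype(int);print(c,np.round(proj(T,[[.6345,.01,.204],[.6345,.01,.194],[.6345,.01,.181]]),1))
m=(h[...,1]<75).astype(np.uint8)*255;q=np.zeros_like(m);q[c[1]-12:c[1]+13,c[0]-12:c[0]+13]=m[c[1]-12:c[1]+13,c[0]-12:c[0]+13]
for k in cv2.findContours(q,0,2)[0]: print(cv2.minEnclosingCircle(k))
E
```

```text
{'time_s': np.float64(24.95), 'qpos': array([ 0.6054, -0.463 , -0.5926,  0.4268, -1.1108, -0.9793]), 'eef_pos': array([0.5819, 0.0288, 0.2207]), 'orientation': array([-1.6949,  2.1739, -0.575 ]), 'force': array([ 0.2866,  0.1389, -4.1314])}
[ 0.6347  0.0143 -0.251 ] 217
[319 188] [[319.5 188. ]
 [319.5 188.9]
 [319.6 190.1]]
((318.5, 189.5), 2.9155757427215576)
((316.0, 185.0), 3.1623775959014893)
```

Call:
send_rows(
  plan="0 -0.25 0 0 0 0 255;0 -0.2 0 0 0 0 255;0 0 0 0 0 0 255;0 0 -0.3 0 0 0 255;0 0 -0.4 0 0 0 255;0 0 -0.4 0 0 0 255;0 0 -0.4 0 0 0 255;0 0 -0.3 0 0 0 255",
)

```text
time_s: 25.62
eef_pos: [0.5821, 0.0241, 0.2037]
orientation: [-1.694, 2.173, -0.576]
force: [0.6, -0.7, -3.6]
grip_width: 0.0079
grasp_force: 98.0
```

```bash
python3 snap.py 11 top; python3 tr.py 11 .175
```

```text
{'time_s': np.float64(25.6667), 'qpos': array([ 0.5944, -0.4654, -0.6271,  0.4305, -1.0767, -0.9838]), 'eef_pos': array([0.582 , 0.024 , 0.2031]), 'orientation': array([-1.6941,  2.1739, -0.5753]), 'force': array([ 0.2952, -0.1174, -3.669 ])}
[ 0.6349  0.0095 -0.2477] 197
```

Call:
send_rows(
  plan="0 0 -0.4 0 0 0 255;0 0 -0.6 0 0 0 255;0 0 -0.7 0 0 0 255;0 0 -0.7 0 0 0 255;0 0 -0.7 0 0 0 255;0 0 -0.7 0 0 0 255;0 0 -0.6 0 0 0 255;0 0 -0.4 0 0 0 255",
)

```text
time_s: 26.33
eef_pos: [0.582, 0.024, 0.1554]
orientation: [-1.694, 2.174, -0.576]
force: [-1.0, -0.5, -3.5]
grip_width: 0.0083
grasp_force: 97.8
```

Call:
send_rows(
  plan="0 0 -0.2 0 0 0 255;0 0 -0.2 0 0 0 255;0 0 -0.2 0 0 0 255;0 0 -0.2 0 0 0 255;0 0 -0.1 0 0 0 255;0 0 -0.1 0 0 0 255;0 0 0 0 0 0 255;0 0 0 0 0 0 255",
)

```text
time_s: 27.0
eef_pos: [0.5824, 0.0241, 0.1468]
orientation: [-1.693, 2.173, -0.576]
force: [0.0, -0.1, -2.7]
grip_width: 0.0078
grasp_force: 97.8
```

Call:
send_rows(
  plan="0 0 -0.1 0 0 0 255;0 0 -0.1 0 0 0 255;0 0 -0.1 0 0 0 255;0 0 -0.05 0 0 0 255;0 0 -0.05 0 0 0 255;0 0 -0.05 0 0 0 255;0 0 0 0 0 0 255;0 0 0 0 0 0 255",
)

```text
time_s: 27.67
eef_pos: [0.5825, 0.0242, 0.1426]
orientation: [-1.693, 2.172, -0.576]
force: [0.2, 1.3, -1.7]
grip_width: 0.0083
grasp_force: 98.2
```

Call:
send_rows(
  plan="0 0 -0.05 0 0 0 255;0 0 -0.05 0 0 0 255;0 0 -0.05 0 0 0 255;0 0 0 0 0 0 255;0 0 0 0 0 0 255;0 0 0 0 0 0 255;0 0 0 0 0 0 255;0 0 0 0 0 0 255",
)

```text
time_s: 28.33
eef_pos: [0.583, 0.0243, 0.1425]
orientation: [-1.691, 2.171, -0.577]
force: [-3.1, -0.3, 5.5]
grip_width: 0.0078
grasp_force: 99.4
```

Call:
send_rows(
  plan="0 0 0 0 0 0 190;0 0 0 0 0 0 165;0 0 0 0 0 0 165;0 0 0 0 0 0 165;-0.25 0.06 0.43 0 0 0 165;-0.5 0.12 0.87 0 0 0 165;-0.7 0.18 1.3 0 0 0 165;-1 0.25 1.7 0 0 0 165",
)

```text
time_s: 29.0
eef_pos: [0.5571, 0.0298, 0.1829]
orientation: [-1.694, 2.175, -0.576]
force: [0.7, 0.1, -0.3]
grip_width: 0.0301
grasp_force: 0.0
```

Call:
send_rows(
  plan="-1 0.25 1.7 0 0 0 165;-1 0.25 1.7 0 0 0 165;-1 0.25 1.7 0 0 0 165;-1 0.25 1.7 0 0 0 165;-1 0.25 1.7 0 0 0 165;-1 0.25 1.7 0 0 0 165;-1 0.25 1 0 0 0 165;0 0 0 0 0 0 165",
)

```text
time_s: 29.67
eef_pos: [0.4874, 0.0483, 0.2994]
orientation: [-1.69, 2.168, -0.575]
force: [0.5, 0.7, 0.3]
grip_width: 0.0301
grasp_force: 0.0
```

```bash
python3 snap.py 12 top scene; python3 tr.py 12 .115; python3 - <<'E'
from rot import *
from h import *
from cell import env
T,S=load("top12"),load("scene12");o=env.get_obs()
# tray height/level check: scene-view hull fit
def oak(f):
    h=cv2.cvtColor(f["img"],cv2.COLOR_BGR2HSV);return ((h[...,0]>5)&(h[...,0]<25)&(h[...,1]>85)).astype(np.uint8)*255
M["tray"]=M["tray"]+[0,0,.115]
ms=hullmask(oak(S),(200,180,385,330))
g=np.zeros_like(ms);cv2.fillConvexPoly(g,cv2.convexHull(np.round(proj(S,place(M["tray"],(.6345,.01,-.248)))).astype(np.int32)),255)
print("xor",(g!=ms).sum(),(g>0).sum())
# knob fit
P=np.r_[circ(.022,0),circ(.022,.062),circ(.021,.092)]; M["k"]=P
for f in(T,S):
    c=np.round(proj(f,[.4495,.13,.05])[0]).astype(int);print(c)
    x,cc=fit("k",[(f,hullmask(oak(f),(c[0]-35,c[1]-40,c[0]+35,c[1]+40)))],[.4495,.13,0],False);print(np.round(x[:2],4),round(cc))
v=turn(o["orientation"],tool([0,0,-1],[-.2425,-.97,0]));print(v,np.linalg.norm(v))
v=turn(o["orientation"],tool([0,0,-1],[.2425,.97,0]));print(v,np.linalg.norm(v))
E
```

```text
{'time_s': np.float64(29.7667), 'qpos': array([ 0.8306, -0.7128, -0.6168,  0.4585, -1.4076, -1.0925]), 'eef_pos': array([0.4878, 0.0481, 0.2958]), 'orientation': array([-1.6932,  2.1712, -0.5746]), 'force': array([-0.2872,  0.4702, -0.6164])}
[ 0.6352  0.0097 -0.2504] 180
xor 1558 7320
[260 289]
[0.4505 0.1322] 206
[405 279]
[0.4499 0.1293] 115
[-17.7169782   28.27354413  87.80223432] 93.92825435095581
[ 28.26469594  17.71143369 -87.67208016] 93.80288673382294
```

Call:
send_rows(
  plan="-0.2 0.5 -0.3 -1.11 1.77 5.49 0;-0.2 0.5 -0.3 -1.11 1.77 5.49 0;-0.2 0.5 -0.3 -1.11 1.77 5.49 0;-0.3 0.6 -0.3 -1.11 1.77 5.49 0;-0.3 0.6 -0.3 -1.11 1.77 5.49 0;-0.3 0.6 -0.3 -1.11 1.77 5.49 0;-0.3 0.6 -0.3 -1.11 1.77 5.49 0;-0.3 0.6 -0.3 -1.11 1.77 5.49 0",
  grip_force=50,
)

```text
time_s: 30.43
eef_pos: [0.4668, 0.0926, 0.2702]
orientation: [-2.579, 1.43, -0.326]
force: [0.6, 0.3, 0.6]
grip_width: 0.0851
grasp_force: 0.0
```

Call:
send_rows(
  plan="-0.2 0.5 -0.5 -1.11 1.77 5.49 0;-0.2 0.5 -0.5 -1.11 1.77 5.49 0;-0.2 0.5 -0.5 -1.11 1.77 5.49 0;-0.3 0.6 -0.5 -1.11 1.77 5.49 0;-0.3 0.6 -0.5 -1.11 1.77 5.49 0;-0.3 0.6 -0.5 -1.11 1.77 5.49 0;-0.2 0.2 -0.5 -1.11 1.77 5.49 0;0 0 -0.5 -1.11 1.77 5.49 0",
)

```text
time_s: 31.1
eef_pos: [0.4497, 0.1277, 0.23]
orientation: [3.116, -0.376, -0.003]
force: [-0.2, -0.0, -0.3]
grip_width: 0.0855
grasp_force: 0.0
```

```bash
python3 - <<'E'
from rot import *
from h import *
from cell import env
o=env.get_obs();print(o["eef_pos"],o["qpos"],turn(o["orientation"],tool([0,0,-1],[-.2425,-.97,0])))
S=load("scene12")
h=cv2.cvtColor(S["img"],cv2.COLOR_BGR2HSV);m=((h[...,0]>5)&(h[...,0]<25)&(h[...,1]>85)).astype(np.uint8)*255
g=np.zeros_like(m);cv2.fillConvexPoly(g,cv2.convexHull(np.round(proj(S,place(M["tray"]+[0,0,.115],(.6345,.01,-.248)))).astype(np.int32)),255)
r=np.zeros_like(m);r[180:330,200:385]=m[180:330,200:385]
for a in((r>0)&(g==0),(r==0)&(g>0)):
    n,_,st,ce=cv2.connectedComponentsWithStats(a.astype(np.uint8));print([ (s.tolist(),c.round().tolist()) for s,c in zip(st[1:],ce[1:]) if s[4]>40])
E
```

```text
[0.44969614 0.12768705 0.23002363] [ 7.10941895e-01 -3.16479261e-01 -2.38831505e-01  5.60365746e-04
 -1.65188718e+00  6.19596301e-01] [ 0.15267978 -0.12896049 -0.26792071]
[([264, 203, 28, 25, 383], [277.0, 216.0]), ([234, 245, 58, 76, 256], [264.0, 287.0])]
[([292, 214, 73, 98, 473], [332.0, 258.0]), ([235, 229, 36, 16, 64], [252.0, 236.0]), ([292, 253, 8, 27, 182], [295.0, 266.0])]
```

Call:
send_rows(
  plan="0 0.2 -1 0 0 0 0;0 0 -2.2 0 0 0 0;0 0 -3 0 0 0 0;0 0 -3 0 0 0 0;0 0 -3 0 0 0 0;0 0 -3 0 0 0 0;0 0 -2.4 0 0 0 0;0 0 -1.4 0 0 0 0",
)

```text
time_s: 31.77
eef_pos: [0.4478, 0.1282, 0.0368]
orientation: [3.114, -0.39, -0.004]
force: [-0.6, -0.2, -0.6]
grip_width: 0.0856
grasp_force: 0.0
```

Call:
send_rows(
  plan="0 0 -0.5 0 0 0 0;0 0 0 0 0 0 0;0 0 0 0 0 0 255;0 0 0 0 0 0 255;0 0 0 0 0 0 255;0 0 0 0 0 0 255;0 0 0 0 0 0 255;0 0 0 0 0 0 255",
)

```text
time_s: 32.43
eef_pos: [0.4508, 0.1302, 0.0382]
orientation: [-3.118, 0.383, -0.006]
force: [0.2, 0.6, 5.5]
grip_width: 0.0428
grasp_force: 50.9
```

The grip is a bit high on the cylinder, so I'll regrip 8 mm lower.

Call:
send_rows(
  plan="0 0 0 0 0 0 0;0 0 0 0 0 0 0;0 0 0 0 0 0 0;0 0 0 0 0 0 0;0 0 0 0 0 0 0;0 0 -0.4 0 0 0 0;0 0 -0.4 0 0 0 0;0 0 0 0 0 0 0",
)

```text
time_s: 33.1
eef_pos: [0.4492, 0.1294, 0.0274]
orientation: [3.116, -0.383, -0.0]
force: [0.4, -0.7, -0.7]
grip_width: 0.0856
grasp_force: 0.0
```

Call:
send_rows(
  plan="0 0 0 0 0 0 255;0 0 0 0 0 0 255;0 0 0 0 0 0 255;0 0 0 0 0 0 255;0 0 0 0 0 0 255;0 0 0 0 0 0 255;0 0 0 0 0 0 255;0 0 0 0 0 0 255",
)

```text
time_s: 33.77
eef_pos: [0.4502, 0.1299, 0.0292]
orientation: [3.117, -0.383, 0.004]
force: [0.2, -0.6, 2.7]
grip_width: 0.0431
grasp_force: 51.0
```

Call:
send_rows(
  plan="0 0 1.2 0 0 0 255;0 0 2.2 0 0 0 255;0 0 3 0 0 0 255;0 0 3.2 0 0 0 255;0 0 3.2 0 0 0 255;0 0 3.2 0 0 0 255;0 0 2.6 0 0 0 255;0 0 1.9 0 0 0 255",
)

```text
time_s: 34.43
eef_pos: [0.4499, 0.1296, 0.237]
orientation: [-3.118, 0.383, -0.005]
force: [0.9, 0.3, -1.2]
grip_width: 0.0433
grasp_force: 51.0
```

Call:
send_rows(
  plan="1.4 -0.9 0 0 0 0 255;2.2 -1.4 0 0 0 0 255;2.7 -1.75 0 0 0 0 255;2.7 -1.75 0 0 0 0 255;2.7 -1.75 0 0 0 0 255;2.7 -1.75 0 0 0 0 255;2.2 -1.45 0 0 0 0 255;1.5 -1 0 0 0 0 255",
)

```text
time_s: 35.1
eef_pos: [0.6319, 0.0106, 0.2326]
orientation: [3.116, -0.385, -0.002]
force: [-0.3, -0.1, -0.9]
grip_width: 0.0433
grasp_force: 51.0
```

```bash
cat > kn.py <<'E'
import sys
from h import *
k=sys.argv[1];dz=float(sys.argv[2]);T=load("top"+k)
M["k"]=circ(.021,.092+dz)
h=cv2.cvtColor(T["img"],cv2.COLOR_BGR2HSV);m=((h[...,0]>5)&(h[...,0]<25)&(h[...,1]>70)).astype(np.uint8)*255
c=np.round(proj(T,[.6345,.01,.092+dz])[0]).astype(int);print(c)
cr=T["img"][c[1]-25:c[1]+26,c[0]-25:c[0]+26];s=m[c[1]-25:c[1]+26,c[0]-25:c[0]+26]
g=cv2.cvtColor(cr,cv2.COLOR_BGR2GRAY)
for r in range(0,51,2): print("".join(f"{v//10:2d}" for v in g[r,::2]))
E
python3 snap.py 13 top scene; python3 kn.py 13 .204
```

```text
{'time_s': np.float64(35.2), 'qpos': array([ 3.3370e-01,  1.2690e-01,  1.7740e-01,  1.4000e-03, -1.6243e+00,
        9.9000e-01]), 'eef_pos': array([0.6317, 0.0105, 0.2319]), 'orientation': array([ 3.115 , -0.387 , -0.0033]), 'force': array([-1.0077,  0.2191, -1.7984])}
[319 178]
 2 3 3 4 4 4 4 4 4 4 4 4 4 4 5 3 3 3 3 7 8 8 7 4 2 2
 8 7 5 3 3 4 4 3 4 4 4 3 4 3 3 3 3 7 8 8 7 5 4 2 2 2
 7 8 8 7 7 5 3 3 3 3 3 3 2 4 6 7 8 8 8 7 5 3 2 2 2 2
 4 6 7 8 8 8 8 8 8 8 8 8 8 8 8 8 7 7 5 3 2 2 2 2 2 2
 2 2 4 5 6 7 8 8 8 8 8 8 8 7 7 5 5 3 3 2 2 2 2 2 2 2
 2 2 2 2 2 3 4 4 5 5 5 4 4 3 3 2 2 2 2 2 2 2 2 1 2 2
 3 2 2 2 2 2 2 2 2 2 2 2 2 2 2 2 2 2 2 2 2 2 2 2 2 2
 3 3 3 2 2 2 2 2 2 2 2 2 2 2 2 2 2 2 2 2 2 2 2 2 2 1
 3 3 3 3 3 2 2 2 2 2 2 2 2 2 2 2 2 2 2 2 2 2 2 2 2 1
 4 3 3 3 3 3 3 2 2 2 2 2 2 2 2 2 2 2 2 2 2 2 2 2 1 1
 4 3 3 3 3 3 2 3 2 2 2 2 2 2 2 2 2 2 2 2 2 2 1 1 0 1
 3 3 3 2 2 2 2 2 2 2 2 2 2 2 2 2 2 2 2 2 2 2 2 3 1 3
 3 3 2 2 2 2 2 2 2 2 2 2 2 2 2 2 2 2 2 2 1 0 1 1 1 7
 2 2 2 1 1 2 2 2 2 2 2 2 2 2 2 2 2 2 2 1 0 1 1 0 111
 1 1 0 0 1 1 2 2 2 2 2 2 2 2 2 2 1 0 1 1 1 1 1 1 3 4
 1 1 1 0 1 1 1 1 2 2 1 1 1 0 0 1 1 1 1 1 1 0 1 2 2 3
 7 1 1 1 1 1 1 1 2 2 1 1 0 1 0 1 0 1 0 1 1 1 1 1 2 3
11 6 1 1 1 1 1 0 1 1 0 1 1 0 1 1 0 1 1 1 1 1 1 0 1 2
1111 9 1 1 0 1 1 1 0 1 1 1 1 1 1 1 1 0 0 1 1 0 1 1 2
11111112 8 1 0 1 1 1 1 1 1 0 1 1 1 1 1 1 1 1 0 1 1 2
121313131313 8 1 1 1 1 1 1 0 1 1 1 2 1 1 1 613 0 1 1
14141414131313 9 4 3 1 1 2 2 3 4 4 3 511131415 9 1 1
1515151414141414 6 5 5 5 5 5 4 4 5131415161615151313
151515151515151513 6 5 5 5 5 5 5 7 81415151616161616
161612161515161210 8 7 7 7 7 8 8 8 81114141415161616
10 9 8 916 910 8 8 9 8 9 8 8 8 8 8 81015151514141414
```

Call:
send_rows(
  plan="0.3 -0.05 0 0 0 0 255;0 0 0 0 0 0 255;0 0 -0.5 0 0 0 255;0 0 -0.5 0 0 0 255;0 0 -0.5 0 0 0 255;0 0 -0.5 0 0 0 255;0 0 -0.3 0 0 0 255;0 0 0 0 0 0 255",
)

```text
time_s: 35.87
eef_pos: [0.6333, 0.0119, 0.2095]
orientation: [3.117, -0.383, -0.0]
force: [-1.0, 0.0, -0.6]
grip_width: 0.043
grasp_force: 51.0
```

Call:
send_rows(
  plan="0 0 -0.3 0 0 0 255;0 0 -0.3 0 0 0 255;0 0 -0.3 0 0 0 255;0 0 -0.3 0 0 0 255;0 0 -0.2 0 0 0 255;0 0 0 0 0 0 255;0 0 0 0 0 0 255;0 0 0 0 0 0 255",
)

```text
time_s: 36.53
eef_pos: [0.6338, 0.0116, 0.1967]
orientation: [3.117, -0.383, 0.002]
force: [0.3, -0.7, -1.7]
grip_width: 0.0433
grasp_force: 50.9
```

Call:
send_rows(
  plan="0.1 -0.15 -0.3 0 0 0 255;0 0 -0.5 0 0 0 255;0 0 -0.5 0 0 0 255;0 0 -0.5 0 0 0 255;0 0 -0.5 0 0 0 255;0 0 -0.5 0 0 0 255;0 0 -0.4 0 0 0 255;0 0 -0.2 0 0 0 255",
)

```text
time_s: 37.2
eef_pos: [0.6345, 0.0102, 0.1617]
orientation: [3.117, -0.383, 0.001]
force: [-0.8, 0.0, -1.6]
grip_width: 0.0434
grasp_force: 51.0
```

Call:
send_rows(
  plan="0 0 -0.15 0 0 0 255;0 0 -0.15 0 0 0 255;0 0 -0.15 0 0 0 255;0 0 -0.1 0 0 0 255;0 0 -0.1 0 0 0 255;0 0 0 0 0 0 255;0 0 0 0 0 0 255;0 0 0 0 0 0 255",
)

```text
time_s: 37.87
eef_pos: [0.6349, 0.0103, 0.1564]
orientation: [3.117, -0.383, 0.003]
force: [0.1, 0.3, -0.7]
grip_width: 0.0431
grasp_force: 51.0
```

Call:
send_rows(
  plan="0 0 -0.1 0 0 0 255;0 0 -0.05 0 0 0 255;0 0 -0.05 0 0 0 255;0 0 -0.05 0 0 0 255;0 0 0 0 0 0 255;0 0 0 0 0 0 255;0 0 0 0 0 0 255;0 0 0 0 0 0 255",
)

```text
time_s: 38.53
eef_pos: [0.635, 0.0102, 0.1543]
orientation: [3.117, -0.383, 0.004]
force: [-0.9, 0.1, 2.4]
grip_width: 0.0433
grasp_force: 51.3
```

Call:
send_rows(
  plan="0 0 0 0 0 0 0;0 0 0 0 0 0 0;0 0 0 0 0 0 0;0 0 0 0 0 0 0;0 0 0 0 0 0 0;0 0 0 0 0 0 0;0 0 0.5 0 0 0 0;0 0 1 0 0 0 0",
)

```text
time_s: 39.2
eef_pos: [0.6342, 0.0102, 0.1678]
orientation: [3.116, -0.383, -0.002]
force: [0.4, -0.2, 0.3]
grip_width: 0.0857
grasp_force: 0.0
```

Call:
send_rows(
  plan="0 0 1.5 0 0 0 0;0 0 2 0 0 0 0;0 0 2 0 0 0 0;0 0 2 0 0 0 0;0 0 2 0 0 0 0;0 0 1.5 0 0 0 0;-2 -1.5 0 0 0 0 0;-3 -2.5 0 0 0 0 0",
)

```text
time_s: 39.87
eef_pos: [0.5856, -0.0286, 0.2791]
orientation: [3.118, -0.38, 0.003]
force: [-0.4, -1.4, -0.6]
grip_width: 0.0853
grasp_force: 0.0
```

Call:
send_rows(
  plan="-3 -3 0 0 0 0 0;-3 -3 0 0 0 0 0;-3 -3 0 0 0 0 0;-3 -3 0 0 0 0 0;-2 -2 0 0 0 0 0;0 0 0 0 0 0 0;0 0 0 0 0 0 0;0 0 0 0 0 0 0",
)

```text
time_s: 40.53
eef_pos: [0.4471, -0.1676, 0.2796]
orientation: [3.117, -0.384, 0.004]
force: [0.7, 0.2, -0.4]
grip_width: 0.0853
grasp_force: 0.0
```

```bash
python3 snap.py 14 top; python3 tr.py 14 .115; python3 - <<'E'
from h import *
T=load("top14");h=cv2.cvtColor(T["img"],cv2.COLOR_BGR2HSV)
p=np.round(proj(T,[[.6345,.01,.217],[.6345,.01,.187],[.6345,.01,.125]]),1);print(p)
m=((h[...,2]>125)&(h[...,1]>85)).astype(np.uint8)*255;c=p[0].round().astype(int);r=20
g=h[c[1]-r:c[1]+r+1,c[0]-r:c[0]+r+1,2]
for row in g[::2,::2]:print("".join(f"{v//10:3d}" for v in row))
E
```

```text
{'time_s': np.float64(40.5833), 'qpos': array([ 6.7400e-02, -2.7840e-01, -1.1950e-01,  1.4000e-03, -1.7280e+00,
        1.2595e+00]), 'eef_pos': array([ 0.4474, -0.1672,  0.2791]), 'orientation': array([ 3.1172e+00, -3.8250e-01,  3.0000e-03]), 'force': array([-0.2761, -0.0113, -0.8476])}
[ 0.635   0.0097 -0.2494] 179
[[319.4 186.7]
 [319.6 189.6]
 [319.9 195.1]]
 19 18 16 12 10 10 10 10 10 11 11 11 10 10 10 10  9 10 11 11 11
 19 19 19 19 19 17 15 11 10 10 11 10 10 11 11 11 10 10 10 10 10
 19 19 19 19 19 19 19 19 19 17 12 11 10 10 10 10 10 11 10 10 10
 19 18 19 19 19 19 19 19 19 19 19 19 18 15 12 10 10 10 10 10 10
 18 18 18 18 18 19 19 19 19 19 18 19 19 19 19 18 17 15 11 10 10
 18 18 18 18 18 18 18 17 16 16 16 16 16 16 18 19 19 19 19 18 16
 16 16 17 18 18 17 16 16 16 16 16 16 16 16 14 16 19 19 19 18 18
 15 15 15 15 16 15 16 17 19 18 18 18 17 15 15 16 17 18 18 18 18
 15 15 15 15 15 15 15 18 19 18 18 18 18 15 15 14 14 16 16 17 17
 17 16 16 16 15 15 15 18 19 18 18 18 18 16 15 14 14 14 16 16 16
 15 16 17 17 14 15 15 18 18 18 18 18 18 16 15 14 14 16 17 17 17
 15 15 15 16 13 14 14 18 18 18 18 18 18 14 15 14 14 15 17 17 18
 16 16 16 15 10 14 14 16 17 18 18 18 16 14 15  7 14 16 16 17 17
 14 14 15 16 14  9 14 15 15 15 15 15 14 14 13  7 15 18 17 17 17
 16 15 15 15 14  7 10 15 14 14 14 14 14 11  6  6 17 17 17 17 18
 17 16 16 16 15  5  7  8 10 13 14 10  9  8  5  6 17 18 18 18 17
 17 17 17 17 17  7  5  6  8  8  8  8  8  5  5  7 17 17 18 18 18
 18 17 17 17 17  9  5  5  5  6  6  5  5  5  6  8 12 16 16 16 17
 17 18 18 18 18  9  9  6  5  6  5  6  5  7  9  9 17 17 17 16 16
 18 18 18 18 17 15  9  9  9  8  7  8  9  9  9  9 16 16 17 17 17
 19 19 19 18 18 18  9 10  9  9  9  9 10 10 10 10 18 18 17 17 17
```

```bash
python3 -c "
from cell import env
print(env.sign_off())"
```

```text
the job is handed in; nothing more can be done
None
```

The stand is built and handed in after about 41 s of the 72 s: the spacer is on the slate, the tray is level and in line on it, and the knob is down the post on the tray. This rests on contact heights and top-camera fits; the sign-off returned no verdict.

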